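Lock the banding wheel and open the safety-capped bottle

ROBOT

A 6-joint arm with a two-finger parallel gripper is mounted at the origin on the work surface. World frame = base frame: x ahead of the robot, y to its left, z up, the work surface at z = 0. Lengths are in m, angles in rad, forces in N, time in s.
With the tool pointing down it reaches from about 0.325 to 0.775 m from the base axis. Payload 5.5 kg.
Tool frame: the origin (TCP) lies between the finger pads; the fingertips stand 8 mm ahead of it and the grasp point (between the pads) lies 11 mm behind it (tcp_to_tips is the distance from the TCP to the fingertips, in m); z points along the fingers, y is the direction in which the jaws open and shut (so a half turn about z gives the same grasp; the last joint's range is limited). The gripper opens to 88 mm and grips with 3 to 60 N. Pads are 20 mm wide; open, the fingers measure 115 mm over their backs; the gripper's body (75 mm by 178 mm) begins 61 mm behind the grasp point.
Start: joints at [-1.36, 0.091, 1.231, -0, 1.82, -0.057], TCP at [0.159, -0.579, 0.231] pointing down, gripper open.
Joint ranges: [-2.87, 2.87], [-0.86, 2.18], [0.17, 2.46], [-1.51, 4.65], [0.06, 2.69], [-2.65, 2.65]. Speed limits (rad/s): [2.57, 2.57, 3.01, 3.14, 3.14, 3.14].

INTERFACE

Orientations are given as a unit quaternion [w, x, y, z].
In Python, from bench import * gives the robot as it stands. Calls block until the motion is done:
- move_to(position, orientation): joint-space move of the TCP to a pose.
- move_l(position, speed=0.15, orientation=None): straight line of the TCP; orientation=None keeps the orientation; speed is the mean speed in m/s.
- movej(angles): joint-space move.
- gripper_open() and close(): open the fingers fully, or close them until they stop; the grip force is fixed at half the most.
- hold(seconds).
- inverse_kinematics(position, orientation): joint angles nearest the present ones, or None.
- state(): the state.
- get_image(name): name is "scene" or "top"; returns a dict with "frame" (400x640x3 uint8, blue, green, red), "depth" (400x640 float32, m along the optical axis (not along the pixel's ray), 0 where there is no reading), "camera_matrix" (3x3 intrinsics, pixels), "view" (4x4, takes a point from world to camera coordinates). Camera axes: x right, y up, looking along -z (the intrinsics and any distortion apply to the point x, -y, -z); pixel columns grow to the right and rows downward; lengths in m; the calibration is good to about 2 mm. A picture is of the moment at which its call begins.
A pose or a line that the arm cannot do raises IKError and nothing moves.
- job_done(): hands the job in, once; it reports no verdict.
The state is a dict: "time": time; "joint_pos": joint angles; "dq": joint speeds; "joint_torque": joint torques, N m; "ee_pos": TCP position; "ee_rot": TCP orientation; "ft_force": force on the tool from outside, world axes, zero at the start; "moment": the same for the moment, N m; "finger_gap": finger opening in m.
Only numpy, scipy, OpenCV 4.12 (cv2) and the standard library are available. Lean on these libraries where they do the work, as an engineer would, in place of code of your own. Each camera call takes 0.05 s, during which the arm holds its last target.

TASK

The glaze-medium bottle stands on a small banding wheel that spins freely. Slide the flat steel locking key, nose first, fully home into the slot in the wheel's base and let go of it, so that the wheel cannot turn; then press the red safety cap down, twist it anticlockwise (seen from above) until it is free and lift it straight off. Finish while still holding the cap, upright and still, about 5 cm above the open bottle, with the key left in place and the bowl, cup and jar left alone.

Things in the scene. Friction and masses are not known exactly. Their poses are not given: they have to be found in the camera images.
- stand: Fixed base of the banding wheel. Origin: on the table, on the wheel's vertical axis; z up. The stone-grey disc above it has radius 64 mm, z = 20 to 30 mm. The locking slot lies along the base's x axis (y = 0) and opens to its -x side. Key fully home: key origin at x = -103 mm, y = 0 in this frame, both x axes the same way.
- slot_mouth (a point): Centre of the slot's flared mouth at table level, x = -117 mm on the stand; axes as the stand's. The slot is a channel on the bare table between blue rails, 34 mm wide, 14 mm high (about 56 mm wide at the mouth, narrowing until x = -98 mm), roofed by a blue plate (top 18 mm up) from x = -98 to -64 mm of the stand.
- slot_end (a point): Inner end of the slot at table level, x = -38 mm on the stand: a fixed hub that the key's nose meets when fully home. Just before it (x = -60 to -44 mm) the slot passes between two steel teeth under the disc, 34 mm apart; a key between them holds the wheel, with about 3 degrees of play.
- wheel (a joint): Turn of disc and bottle about the vertical axis, rad, positive anticlockwise from above. 0 at the start, with the teeth in line with the slot. Without the key it turns at a touch (0.015 N m), and the bottle tends to be dragged round with the cap.
- bottle_mouth (a point): Centre of the top edge of the bottle's neck, 141 mm above the table, on the wheel's axis; its axes turn with the bottle and are the stand's when the wheel is at 0. White bottle with a blue band, fixed to the disc: radius 30 mm up to 104 mm above the table, then a shoulder to the neck (radius 15 mm) at 120 mm. A sprung stopper in the neck presses the cap up.
- cap: Red ribbed round safety cap, diameter 48 mm, height 34 mm, about 35 g, white arrow on top. Origin: centre of its lower rim, 130 mm above the table when closed (top at 164 mm); z up; x axis along that of bottle_mouth when closed. Grip it round its sides from above, at any yaw. Closed, inner lugs keep it from lifting or turning.
- cap_top (a point): Centre of the cap's top. Pushed, the cap gives 7 mm against a spring (4 N at first, 9 N at the bottom, then a hard stop). Pushed 5 mm or more it turns, anticlockwise only. Keep it pushed for the first 45 degrees; turned 45 to 78 degrees (best 60) it lifts straight off; a stop ends the turn at about 80.
- key: Flat steel locking key on the table: plate 130 x 30 x 5 mm, about 180 g, with an upright orange grip fin on its tail half. Origin: centre of the plate's underside; x points to the nose (plain end, at x = +65 mm), z up.
- key_fin (a point): Centre of the key's grip fin: at x = -45 mm, 25 mm above the key's underside. The fin is 40 mm long (along x), 14 mm thick (along y) and reaches from the plate (5 mm up) to 45 mm above the underside. Pinch it from above across its thickness.
- bowl: Bystander: blue bowl, rim radius 55 mm, 50 mm high; origin at the centre of its foot.
- cup: Bystander: white cup, radius 34 mm, 60 mm high; origin at the centre of its foot.
- jar: Bystander: white lidded jar, radius 38 mm, 75 mm high; origin at the centre of its foot.
Not all that is in view belongs to the job. Of the things like the key, leave any that is brown or yellow; of the rest the larger one is meant.

How it is judged:
By the outcome, as a careful person would: the job done as asked, in the order asked, and still so for the second after the job is handed in, while the arm keeps its last pose, push and grip.
It also fails if it takes over 50 s, if anything falls off the work surface, if the arm or the gripper's body presses on something with over 40 N, if the wrist force passes 120 N, or if a joint passes its speed limit or range.

## Working session

There is one attempt and no reset: what is moved stays moved. The work goes in short steps, each a Python script; the robot and the scene stay as the last script left them, time stands still between calls to the robot, and variables do not carry over. Pictures are saved under pics/ and viewed, and the job is handed in when it is done.

```bash
ls; mkdir -p pics
python3 - <<'E'
from bench import *
import cv2,numpy as np
for n in("scene","top"):
    d=get_image(n); cv2.imwrite(f"pics/{n}0.png",d["frame"]); np.savez(f"{n}0.npz",**d)
    print(n,d["camera_matrix"].round(1).tolist(),d["view"].round(3).tolist(),[k for k in d])
print(state())
E
```

```text
pics
scene [[376.5, 0.0, 314.9], [0.0, 376.5, 196.8], [0.0, 0.0, 1.0]] [[0.622, 0.783, -0.004, -0.305], [-0.651, 0.52, 0.554, 0.303], [0.436, -0.342, 0.833, -1.36], [0.0, 0.0, 0.0, 1.0]] ['frame', 'depth', 'camera_matrix', 'view']
top [[407.0, 0.0, 316.8], [0.0, 407.0, 198.6], [0.0, 0.0, 1.0]] [[0.022, -1.0, -0.001, -0.045], [0.986, 0.022, 0.164, -0.548], [-0.164, -0.004, 0.986, -1.05], [0.0, 0.0, 0.0, 1.0]] ['frame', 'depth', 'camera_matrix', 'view']
{'time': 0.1, 'joint_pos': array([-1.35968419e+00,  9.17852317e-02,  1.23175574e+00,  6.27806269e-06,
        1.81982574e+00, -5.67015598e-02]), 'dq': array([-0.00039746, -0.00194802, -0.00166634, -0.00033872, -0.00232912,
        0.00059606]), 'joint_torque': array([ 2.78638079e-03, -4.47858381e+01, -4.07569170e+01,  7.00968015e-02,
        2.84308149e-02, -1.18113771e-04]), 'ee_pos': array([ 0.15871919, -0.57835728,  0.22962445]), 'ee_rot': array([-8.84620147e-04,  9.91047374e-01,  1.33507735e-01, -6.53814001e-05]), 'ft_force': array([0.32856024, 0.11033793, 0.16235427]), 'moment': array([ 0.01925218, -0.05111   ,  0.03270004]), 'finger_gap': 0.08759233698358498}
```

View pics/scene0.png

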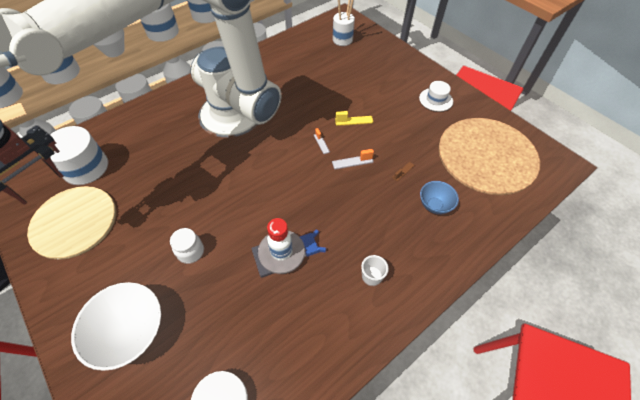

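View pics/top0.png

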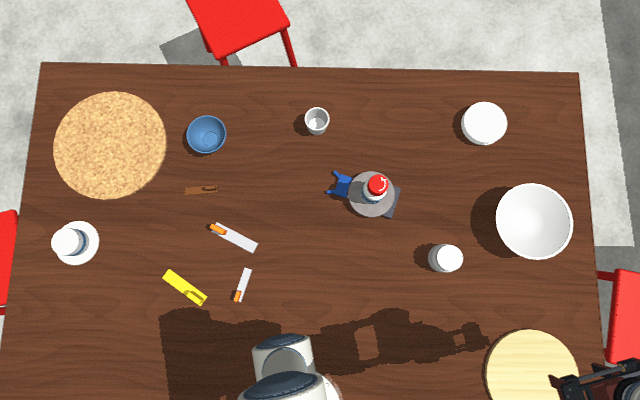

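Candidates for the key (top view): large steel with orange fin (234,237), small steel with orange fin (243,285), yellow (185,287), brown (202,189). By the description I want the large steel one. Next I'll check it in a close crop.

```bash
cat > h.py <<'E'
import numpy as np,cv2
def ray(d,uv):
    K=d["camera_matrix"];V=d["view"];R=V[:3,:3];t=V[:3,3]
    uv=np.atleast_2d(uv).astype(float)
    c=np.c_[(uv[:,0]-K[0,2])/K[0,0],-(uv[:,1]-K[1,2])/K[1,1],-np.ones(len(uv))]
    return -R.T@t, c@R
def plane(d,uv,z):
    o,r=ray(d,uv); s=(z-o[2])/r[:,2]; return o+r*s[:,None]
def pts(d,uv):  # by depth, uv int
    uv=np.atleast_2d(uv); o,r=ray(d,uv); return o+r*d["depth"][uv[:,1].astype(int),uv[:,0].astype(int)][:,None]
def proj(d,P):
    K=d["camera_matrix"];V=d["view"];c=np.atleast_2d(P)@V[:3,:3].T+V[:3,3]
    return np.c_[K[0,0]*c[:,0]/-c[:,2]+K[0,2],K[1,1]*-c[:,1]/-c[:,2]+K[1,2]]
def tri(d1,u1,d2,u2):
    o1,r1=ray(d1,u1);o2,r2=ray(d2,u2);r1=r1[0]/np.linalg.norm(r1);r2=r2[0]/np.linalg.norm(r2)
    A=np.eye(3)-np.outer(r1,r1);B=np.eye(3)-np.outer(r2,r2)
    P=np.linalg.solve(A+B,A@o1+B@o2); return P,np.linalg.norm(A@(P-o1))*2
def hsv(d): return cv2.cvtColor(d["frame"],cv2.COLOR_BGR2HSV)
E
python3 - <<'E'
import numpy as np,cv2
from h import *
T=np.load("top0.npz");S=np.load("scene0.npz")
a=cv2.resize(T["frame"][205:310,155:275],None,fx=5,fy=5,interpolation=cv2.INTER_NEAREST)
cv2.imwrite("pics/c1.png",a)
b=cv2.resize(T["frame"][155:230,315:415],None,fx=6,fy=6,interpolation=cv2.INTER_NEAREST)
cv2.imwrite("pics/c2.png",b)
b=cv2.resize(S["frame"][205:285,240:340],None,fx=6,fy=6,interpolation=cv2.INTER_NEAREST)
cv2.imwrite("pics/c3.png",b)
E
```

```text
(no output)
```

View pics/c1.png

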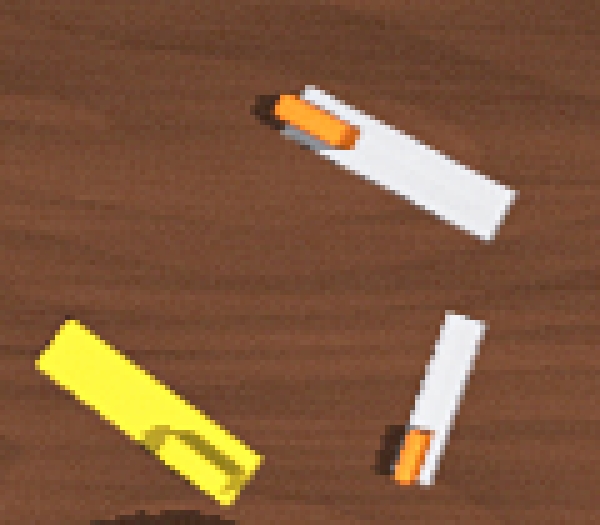

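View pics/c2.png

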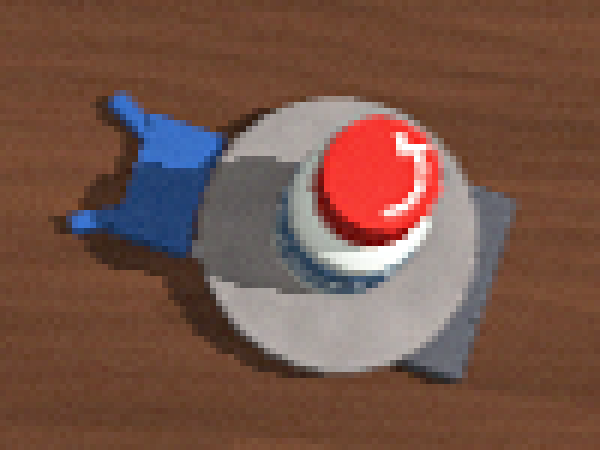

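View pics/c3.png

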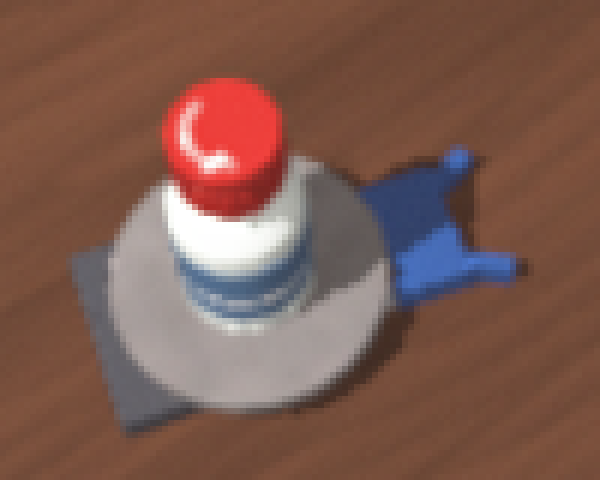

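The crops confirm it: the upper orange-finned steel plate (about 48 px long) is the large one, the lower one is about 34 px. The fin is on its upper-left end and the nose is at the lower right. The slot mouth with two flared blue horns is on the left of the disc in the top view. Now I'll measure.

```bash
cat > meas.py <<'E'
from h import *
def mask(d,lo,hi,box=None):
    m=cv2.inRange(hsv(d),lo,hi)
    if box: 
        k=np.zeros_like(m);x0,y0,x1,y1=box;k[y0:y1,x0:x1]=255;m&=k
    return m
def biggest(m):
    n,l,s,c=cv2.connectedComponentsWithStats(m); i=1+np.argmax(s[1:,4]); return np.argwhere(l==i)[:,::-1],s[i]
def rect(P):
    return cv2.minAreaRect((P[:,:2]*1000).astype(np.float32))
E
python3 - <<'E'
from meas import *
T=dict(np.load("top0.npz"));S=dict(np.load("scene0.npz"))
pts0=lambda o:print("%s"%o)
boxes={"top":(T,(200,215,265,258),(315,160,365,205)),"scene":(S,(328,145,380,172),(295,225,335,262))}
for n,(d,kb,sb) in boxes.items():
    print("==",n)
    uv,s=biggest(mask(d,(5,140,120),(25,255,255),kb)); 
    print("orange",s.tolist(), "c45",plane(d,uv,.045).mean(0).round(4), "rect45",rect(plane(d,uv,.045)))
    D=pts(d,uv); print(" depth z range",np.percentile(D[:,2],[5,50,95]).round(3)); q=D[D[:,2]>.04]; 
    if len(q)>5: print(" top",len(q),q.mean(0).round(4),rect(q))
    w,s=biggest(mask(d,(0,0,150),(180,60,255),kb)); W=plane(d,w,.005); print("plate",s.tolist(),W.mean(0).round(4),rect(W))
    al=np.vstack([w,uv]);print(" plate+orange@5", rect(plane(d,al,.005)))
    b,s=biggest(mask(d,(105,130,60),(125,255,255),sb)); B=plane(d,b,.016); print("blue",s.tolist(),B.mean(0).round(4),rect(B))
    r,s=biggest(mask(d,(0,170,120),(6,255,255),(230,150,420,260) if n=="top" else (250,205,310,260)))
    D=pts(d,r); q=r[D[:,2]>.160]; P=plane(d,q,.164); (c,rad)=cv2.minEnclosingCircle((P[:,:2]*1000).astype(np.float32)); print("cap",s.tolist(),D[:,2].max(),len(q),"enc",c,rad,P.mean(0).round(4))
    # disc: depth near z=.030
    H,Wd=d["depth"].shape; g=np.argwhere(np.ones((H,Wd)))[:,::-1]; G=pts(d,g)
    c0=P.mean(0); k=(np.hypot(*(G[:,:2]-c0[:2]).T)<.08)&(abs(G[:,2]-.030)<.004)
    m=np.zeros((H,Wd),np.uint8); m[g[k,1],g[k,0]]=255
    cn=max(cv2.findContours(m,cv2.RETR_EXTERNAL,cv2.CHAIN_APPROX_NONE)[0],key=len)[:,0]
    hull=cv2.convexHull(cn)[:,0]; Q=plane(d,hull,.030)[:,:2]
    A=np.c_[2*Q,np.ones(len(Q))];x=np.linalg.lstsq(A,(Q**2).sum(1),rcond=None)[0];print("disc",x[:2].round(4),np.sqrt(x[2]+x[0]**2+x[1]**2).round(4),len(Q))
E
```

```text
== top
orange [200, 234, 36, 17, 239] c45 [0.4253 0.2356 0.045 ] rect45 ((429.0872497558594, 228.60604858398438), (41.9360237121582, 92.5082778930664), 10.008811950683594)
 depth z range [-0.004 -0.001  0.003]
plate [215, 222, 43, 31, 452] [0.4396 0.1817 0.005 ] ((443.5706481933594, 190.9114227294922), (131.30160522460938, 31.140640258789062), 64.02664947509766)
 plate+orange@5 ((444.53173828125, 205.83351135253906), (157.04095458984375, 77.30963897705078), 88.36152648925781)
blue [327, 171, 25, 27, 309] [ 0.594  -0.0995  0.016 ] ((595.1441040039062, -94.81689453125), (54.52676010131836, 66.38856506347656), 73.80500030517578)
cap [368, 175, 20, 20, 254] 1.1256543890391224 243 enc (568.316650390625, -179.6198272705078) 23.79559326171875 [ 0.5684 -0.1778  0.164 ]
disc [ 0.5693 -0.1797] 0.0633 28
== scene
orange [360, 148, 15, 12, 142] c45 [0.4719 0.2248 0.045 ] rect45 ((472.8865051269531, 225.96023559570312), (45.62272262573242, 45.37034606933594), 51.34528350830078)
 depth z range [0.    0.034 0.047]
 top 55 [0.4643 0.2302 0.0449] ((463.34234619140625, 231.64675903320312), (40.24156188964844, 17.337987899780273), 69.95712280273438)
plate [332, 156, 41, 13, 281] [0.4408 0.1817 0.005 ] ((444.0638732910156, 192.32696533203125), (131.80203247070312, 35.43470001220703), 64.00508880615234)
 plate+orange@5 ((437.7164611816406, 204.75384521484375), (149.05552673339844, 59.398704528808594), 65.4399185180664)
blue [301, 230, 24, 25, 237] [ 0.6015 -0.1005  0.016 ] ((600.0638427734375, -96.2447280883789), (50.885746002197266, 69.32715606689453), 71.3363037109375)
cap [267, 218, 20, 23, 302] 0.9638509395000914 218 enc (570.4509887695312, -181.47171020507812) 24.691625595092773 [ 0.5708 -0.1786  0.164 ]
disc [ 0.57   -0.1815] 0.0637 24
```

Run:
```python
from meas import *
T=dict(np.load("top0.npz"));S=dict(np.load("scene0.npz"))
C=np.array([.5697,-.1806])
allq=[]
for n,d,sb in(("top",T,(315,160,365,205)),("scene",S,(295,225,335,262))):
    b,s=biggest(mask(d,(105,130,60),(125,255,255),sb)); B=pts(d,b)
    print(n,np.percentile(B[:,2],[5,25,50,75,95]).round(4))
    for nm,k,z in(("plate",(B[:,2]>.0155)&(B[:,2]<.021),.018),("horn",(B[:,2]>.011)&(B[:,2]<.0155),.014)):
        Q=plane(d,b[k],z); v=Q.mean(0)[:2]-C; print(nm,k.sum(),Q.mean(0).round(4),np.degrees(np.arctan2(v[1],v[0])).round(2),rect(Q))
    for th in (70,71,72,73,74,75):
        e=np.radians(th);u=np.array([np.cos(e),np.sin(e)]);w=np.array([-u[1],u[0]])
        Q=plane(d,b,.016)[:,:2]-C; x=Q@u;y=Q@w
        row=[]
        for lo,hi in((.072,.08),(.08,.088),(.088,.096),(.102,.110),(.110,.12)):
            k=(x>lo)&(x<hi); row.append((round(1e3*y[k].min(),1),round(1e3*y[k].max(),1)))
        print(th,row)
```

```text
top [0.011  0.0151 0.0172 0.0189 0.021 ]
plate 200 [ 0.5945 -0.1028  0.018 ] 72.34 ((596.5523681640625, -95.65103912353516), (49.93975067138672, 61.93939971923828), 75.33231353759766)
horn 79 [ 0.5951 -0.0928  0.014 ] 73.86 ((595.5509033203125, -94.91942596435547), (54.62503433227539, 66.50819396972656), 73.80502319335938)
70 [(np.float64(-26.0), np.float64(33.5)), (np.float64(-25.6), np.float64(34.5)), (np.float64(-24.2), np.float64(33.8)), (np.float64(-22.9), np.float64(38.2)), (np.float64(-26.2), np.float64(40.2))]
71 [(np.float64(-27.3), np.float64(31.1)), (np.float64(-27.1), np.float64(33.0)), (np.float64(-25.9), np.float64(32.3)), (np.float64(-24.7), np.float64(36.4)), (np.float64(-28.2), np.float64(38.3))]
72 [(np.float64(-28.6), np.float64(30.6)), (np.float64(-28.5), np.float64(31.6)), (np.float64(-27.5), np.float64(30.7)), (np.float64(-28.4), np.float64(34.5)), (np.float64(-30.2), np.float64(36.3))]
73 [(np.float64(-29.9), np.float64(29.3)), (np.float64(-30.0), np.float64(30.1)), (np.float64(-29.2), np.float64(29.2)), (np.float64(-30.3), np.float64(32.6)), (np.float64(-32.1)
[... 1236 characters left out ...]
30.9), np.float64(26.5)), (np.float64(-36.8), np.float64(27.5)), (np.float64(-37.7), np.float64(31.6))]
73 [(np.float64(-33.1), np.float64(24.2)), (np.float64(-33.3), np.float64(24.0)), (np.float64(-32.6), np.float64(24.9)), (np.float64(-38.7), np.float64(25.7)), (np.float64(-39.7), np.float64(29.6))]
74 [(np.float64(-34.5), np.float64(22.8)), (np.float64(-34.9), np.float64(22.5)), (np.float64(-34.2), np.float64(23.3)), (np.float64(-40.5), np.float64(23.8)), (np.float64(-41.6), np.float64(27.6))]
75 [(np.float64(-35.8), np.float64(21.5)), (np.float64(-36.3), np.float64(21.0)), (np.float64(-35.8), np.float64(21.7)), (np.float64(-43.5), np.float64(21.9)), (np.float64(-40.7), np.float64(25.6))]
```

Run:
```python
from meas import *
from scipy.ndimage import map_coordinates
T=dict(np.load("top0.npz"));S=dict(np.load("scene0.npz"))
C=np.array([.5697,-.1806])
# rectified views at z=.018 about stand with nominal yaw 71 : slot axis pointing left
e=np.radians(71);u=np.array([np.cos(e),np.sin(e)]);w=np.array([-u[1],u[0]])
out=[]
for d in (T,S):
  xs=np.arange(-.09,.13,.0005);ys=np.arange(-.07,.07,.0005)
  X,Y=np.meshgrid(xs,ys); P=np.c_[(C+X.ravel()[:,None]*u+Y.ravel()[:,None]*w),np.full(X.size,.018)]
  q=proj(d,P).astype(np.float32).reshape(*X.shape,2)
  r=cv2.remap(d["frame"],q[...,0],q[...,1],cv2.INTER_LINEAR); r[140]=(0,255,0) ; out.append(r)
cv2.imwrite("pics/rect.png",np.vstack(out))
```

```text
(no output)
```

View pics/rect.png

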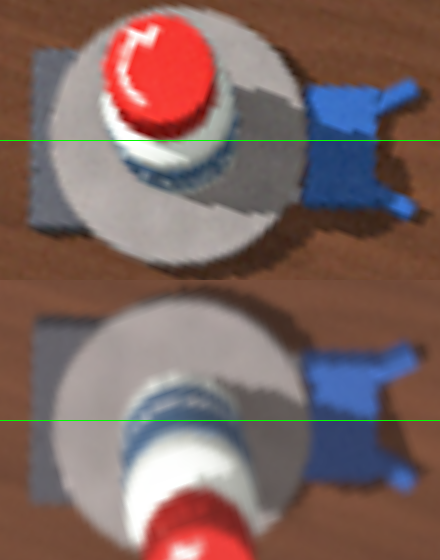

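```bash
cat > r.py <<'E'
from bench import *
import numpy as np
C=np.array([.5697,-.1806]); TH=72.3
def qa(deg): h=np.radians(deg)/2; return [0,float(np.cos(h)),float(np.sin(h)),0]
def P(xs,z,ys=0.,th=TH):   # stand coords (m) -> world
    e=np.radians(th+180); return [C[0]+xs*np.cos(e)-ys*np.sin(e),C[1]+xs*np.sin(e)+ys*np.cos(e),z]
def st(m=""):
    s=state(); print(m,"t%.2f"%s["time"],"p",s["ee_pos"].round(4),"f",s["ft_force"].round(1),"m",s["moment"].round(2),"gap%.4f"%s["finger_gap"],flush=True); return s
E
python3 - <<'E'
from r import *
print(inverse_kinematics([.4634,.2319,.23],qa(64)))
move_to([.4634,.2319,.23],qa(64)); st()
move_l([.4634,.2319,.019],.15); s=st()
close(); s=st("closed"); print(s["joint_pos"].round(3))
import cv2; d=get_image("scene"); cv2.imwrite("pics/g1.png",cv2.resize(d["frame"][90:200,300:440],None,fx=5,fy=5))
E
```

```text
[ 3.98332201e-01 -1.29217814e-01  1.44937200e+00 -4.44089210e-16
  1.82143847e+00  8.52117807e-01]
 t3.13 p [0.4637 0.2313 0.2299] f [ 0.4  0.3 -0.1] m [-0.04 -0.05  0.02] gap0.0878
 t4.69 p [0.4641 0.2322 0.0201] f [0.8 0.4 0.2] m [-0.01  0.01 -0.01] gap0.0879
closed t5.82 p [0.4634 0.2319 0.019 ] f [-0.4  0.   0.5] m [-0.07 -0.05  0.04] gap0.0141
[ 0.398 -0.065  1.766  0.     1.44   0.852]
```

View pics/g1.png

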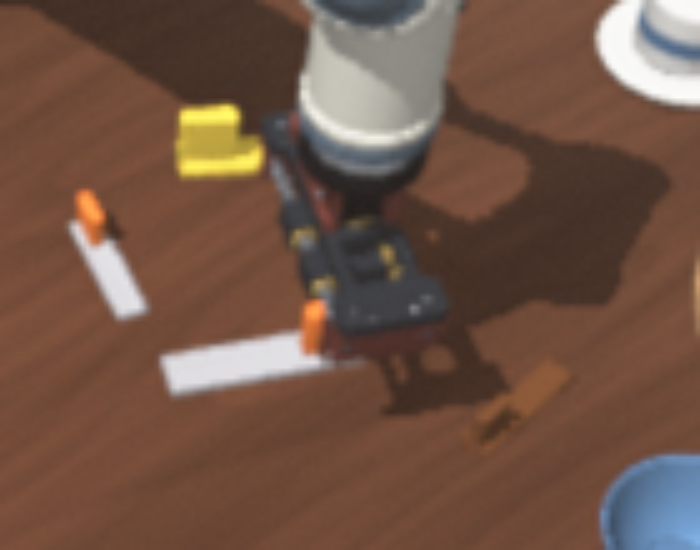

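The picture shows the fin at (315,328) between the jaws, the plate flat and the gap at 14.1 mm. I'll carry it slightly lifted to the front of the slot.

Run:
```python
from r import *
move_l([.4634,.2319,.027],.05); st("lift")
p=P(-.195-.045,.027); print(p)
move_l(p,.15,qa(TH)); st("pre")
p[2]=.0198; move_l(p,.05); st("down")
import cv2; d=get_image("top"); np.savez("top1.npz",**d); cv2.imwrite("pics/g2.png",cv2.resize(d["frame"][110:240,240:420],None,fx=4.4,fy=4.4))
d=get_image("scene");np.savez("scene1.npz",**d); cv2.imwrite("pics/g3.png",cv2.resize(d["frame"][120:280,240:420],None,fx=3.7,fy=3.7))
```

```text
lift t6.17 p [0.4637 0.232  0.0276] f [ 0.4 -0.5 -2.1] m [-0.04 -0.11 -0.02] gap0.0137
[np.float64(0.6426679346221176), np.float64(0.04803875550086073), 0.027]
pre t8.03 p [0.6423 0.0487 0.027 ] f [-0.3 -0.1 -0.9] m [-0.02 -0.03 -0.  ] gap0.0136
down t8.32 p [0.6422 0.0483 0.0193] f [ 0.9 -0.5 -1.2] m [-0.01 -0.02 -0.02] gap0.0136
```

View pics/g2.png

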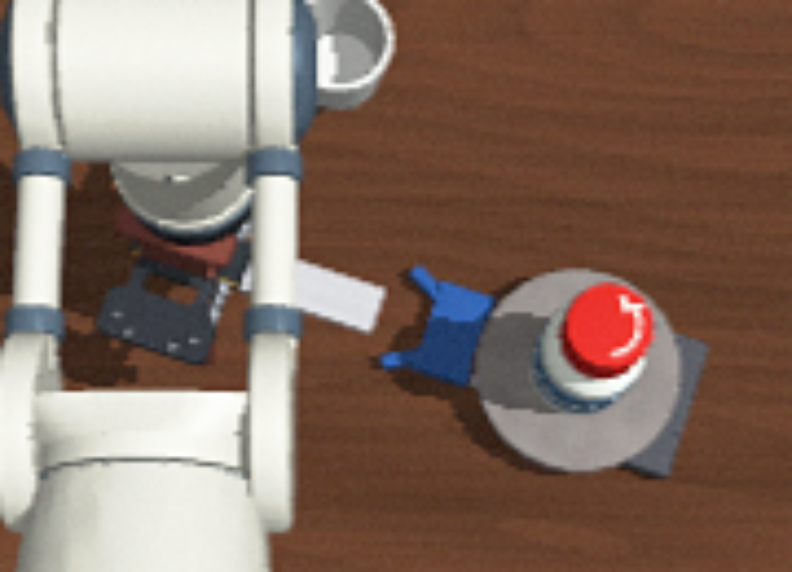

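View pics/g3.png

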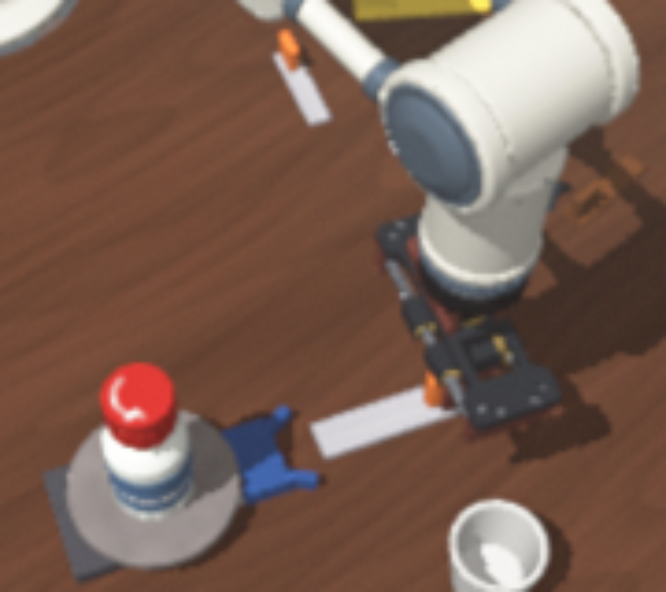

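Both pictures show the key in line with the mouth. In the top crop the nose is at (373,308), the horns at (415,275) and (390,360), and the key's centre line runs on to the plate centre at about (458,335). I'll insert in small steps and watch the forces.

Run:
```python
from r import *
e=np.radians(TH+180);U=np.array([np.cos(e),np.sin(e)]);W=np.array([-U[1],U[0]])
x=-.195
while x<-.120:
    x+=.0125; move_l(P(x-.045,.0193),.06); s=state(); f=s["ft_force"]
    fx,fy=f[:2]@U,f[:2]@W; q=s["ee_pos"][:2]-C
    print("x%.1f"%(1e3*x),"act",(1e3*q@U).round(1)+45,(1e3*q@W).round(1),"fx%.1f fy%.1f fz%.1f mz%.2f"%(fx,fy,f[2],s["moment"][2]),"t%.1f"%s["time"])
    if abs(fx)>12 or abs(fy)>12: break
```

```text
x-182.5 act -181.9 0.1 fx0.2 fy0.2 fz-1.1 mz0.01 t8.8
x-170.0 act -169.5 0.1 fx-0.8 fy-0.3 fz-1.4 mz-0.00 t9.1
x-157.5 act -157.1 0.0 fx0.0 fy-0.4 fz-1.8 mz0.01 t9.5
x-145.0 act -144.6 0.0 fx0.1 fy0.4 fz-1.4 mz-0.03 t9.9
x-132.5 act -132.1 0.1 fx-0.7 fy0.2 fz-1.4 mz0.03 t10.2
x-120.0 act -119.6 0.0 fx0.5 fy0.2 fz-0.9 mz-0.03 t10.6
```

Run:
```python
from r import *
e=np.radians(TH+180);U=np.array([np.cos(e),np.sin(e)]);W=np.array([-U[1],U[0]])
x=-.120
while x<-.092:
    x+=.004 if x<-.1075 else .0015; move_l(P(x-.045,.0193),.05); hold(.1); s=state(); f=s["ft_force"]
    fx,fy=f[:2]@U,f[:2]@W; q=s["ee_pos"][:2]-C
    print("x%.1f"%(1e3*x),"act",(1e3*q@U).round(1)+45,(1e3*q@W).round(1),"fx%.1f fy%.1f fz%.1f mz%.2f"%(fx,fy,f[2],s["moment"][2]),"t%.1f"%s["time"])
    if abs(fx)>14 or abs(fy)>12: break
```

```text
x-116.0 act -116.1 0.0 fx-0.2 fy-0.5 fz-1.3 mz0.02 t10.9
x-112.0 act -112.0 0.0 fx-0.1 fy-0.5 fz-2.2 mz-0.02 t11.3
x-108.0 act -107.9 0.0 fx-0.6 fy0.2 fz-0.1 mz-0.02 t11.6
x-104.0 act -104.0 0.0 fx-0.6 fy0.6 fz-1.5 mz-0.04 t12.0
x-102.5 act -102.5 -0.0 fx-0.2 fy-0.8 fz-1.7 mz-0.02 t12.3
x-101.0 act -101.80000000000001 -0.0 fx-4.4 fy-0.2 fz-1.0 mz-0.02 t12.7
x-99.5 act -101.69999999999999 -0.0 fx-9.5 fy-0.9 fz0.2 mz-0.12 t13.0
x-98.0 act -101.5 -0.0 fx-13.0 fy-1.4 fz-0.5 mz-0.12 t13.4
x-96.5 act -101.4 -0.1 fx-16.7 fy-0.5 fz0.8 mz-0.17 t13.7
```

There is a firm stop at the expected depth (−102 mm against −103 nominal), so it's home. I'll relax, release, and check.

Run:
```python
from r import *
move_l(P(-.1015-.045,.0188),.05); st("relax"); gripper_open(); st("open")
move_l(P(-.1015-.045,.12),.15); move_l(P(-.25,.24),.3); st()
import cv2; d=get_image("top"); np.savez("top2.npz",**d); cv2.imwrite("pics/g4.png",cv2.resize(d["frame"][110:240,240:420],None,fx=4.4,fy=4.4))
d=get_image("scene");np.savez("scene2.npz",**d); cv2.imwrite("pics/g5.png",cv2.resize(d["frame"][170:290,230:390],None,fx=4.8,fy=4.8))
```

```text
relax t13.97 p [ 0.6144 -0.0407  0.019 ] f [0.9 4.9 0.7] m [ 0.78 -0.22 -0.04] gap0.0141
open t15.18 p [ 0.6142 -0.041   0.0188] f [-1.  -0.1 -0.6] m [-0.01 -0.07 -0.01] gap0.0875
 t16.68 p [0.6453 0.0572 0.2378] f [ 0.6 -0.4 -0.1] m [-0.05 -0.06  0.  ] gap0.0880
```

View pics/g4.png

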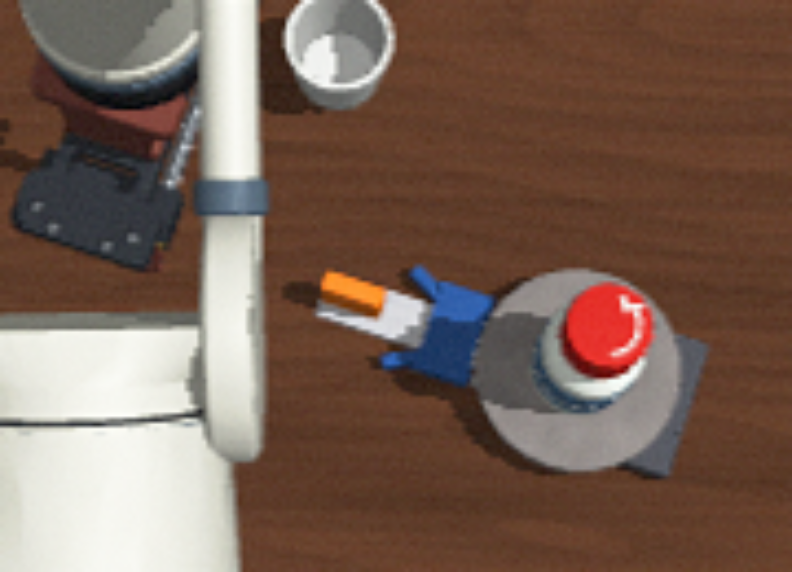

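View pics/g5.png

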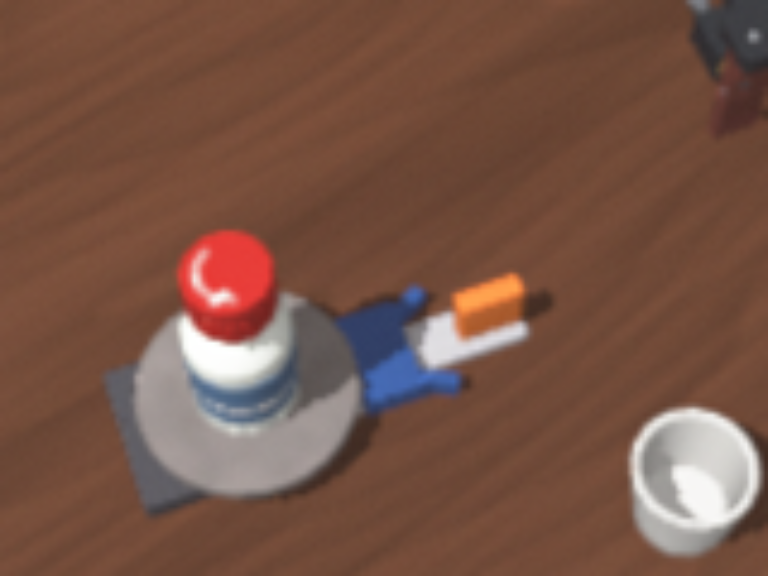

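The pictures show the key seated: in the top crop the fin is at (352,292) and the plate enters under the blue roof at (425,320). The cap, cup and the rest are undisturbed. Now the cap.

Run:
```python
from r import *
c=[.5697,-.1806]
move_to(c+[.215],qa(0)); st()
move_l(c+[.139],.1); st("at")
close(); s=st("closed"); print(s["joint_pos"].round(3))
z=.139
for k in range(8):
    z-=.0015; move_l(c+[z],.03); hold(.08); s=st("z%.4f"%z)
    if s["ft_force"][2]>9.5: break
```

```text
t17.76 p [ 0.5696 -0.1804  0.2146] f [0.4 0.5 0.9] m [ 0.02 -0.05  0.03] gap0.0878
at t18.67 p [ 0.5701 -0.1807  0.1399] f [ 0.  -0.7 -0.7] m [0.03 0.02 0.  ] gap0.0877
closed t19.38 p [ 0.5697 -0.1806  0.1391] f [ 0.3  0.2 -0.1] m [ 0.02  0.05 -0.  ] gap0.0480
[-0.364  0.086  1.398 -0.     1.658  1.207]
z0.1375 t19.71 p [ 0.5698 -0.1807  0.1381] f [-1.2 -0.3  4.5] m [0.05 0.23 0.02] gap0.0480
z0.1360 t20.04 p [ 0.5698 -0.1807  0.1364] f [-2.8  0.9  5. ] m [ 0.04  0.32 -0.01] gap0.0481
z0.1345 t20.38 p [ 0.5698 -0.1806  0.1351] f [-2.  -0.2  6.4] m [ 0.07  0.36 -0.07] gap0.0479
z0.1330 t20.71 p [ 0.5698 -0.1807  0.1338] f [-2.   0.7  8.2] m [ 0.12  0.36 -0.03] gap0.0479
z0.1315 t21.04 p [ 0.5699 -0.1807  0.1326] f [-2.5  0.6  8.7] m [0.14 0.43 0.07] gap0.0480
z0.1300 t21.38 p [ 0.5699 -0.1807  0.1319] f [-3.7  2.  11.1] m [ 0.2   0.66 -0.03] gap0.0480
```

Run:
```python
from r import *
c=[.5697,-.1806]
for a in (5,10,15,20,25,30,36,42,48,54,60):
    q=inverse_kinematics(c+[.1303],qa(a)); movej(q); s=st("a%d"%a)
    if abs(s["moment"][2])>.9 or s["ft_force"][2]<5 or s["ft_force"][2]>25: print("stop"); break
import cv2; d=get_image("top"); cv2.imwrite("pics/g6.png",cv2.resize(d["frame"][110:240,240:420],None,fx=4.4,fy=4.4))
d=get_image("scene"); cv2.imwrite("pics/g7.png",cv2.resize(d["frame"][170:290,230:390],None,fx=4.8,fy=4.8))
```

```text
a5 t21.62 p [ 0.5702 -0.1808  0.132 ] f [-2.6  0.5  9.5] m [0.14 0.42 0.  ] gap0.0483
a10 t21.88 p [ 0.5704 -0.1808  0.132 ] f [-2.   0.3  9. ] m [ 0.08  0.15 -0.01] gap0.0481
a15 t22.12 p [ 0.5705 -0.1809  0.132 ] f [-0.4  0.9  8.7] m [ 0.06  0.15 -0.01] gap0.0479
a20 t22.38 p [ 0.5706 -0.1808  0.132 ] f [-0.6 -0.7  8.2] m [0.08 0.12 0.03] gap0.0479
a25 t22.62 p [ 0.5707 -0.1809  0.132 ] f [-0.9 -0.   8.1] m [ 0.03  0.11 -0.04] gap0.0485
a30 t22.88 p [ 0.5707 -0.1808  0.132 ] f [0.1 0.1 9. ] m [ 0.    0.01 -0.  ] gap0.0479
a36 t23.12 p [ 0.5707 -0.1809  0.132 ] f [-0.6  0.3  8.9] m [0.01 0.01 0.01] gap0.0482
a42 t23.38 p [ 0.5707 -0.1809  0.132 ] f [0.  0.9 9.3] m [ 0.07 -0.01  0.06] gap0.0482
a48 t23.62 p [ 0.5707 -0.1809  0.132 ] f [ 0.7 -0.1  8.5] m [0.07 0.01 0.06] gap0.0482
a54 t23.88 p [ 0.5707 -0.1808  0.132 ] f [-0.5 -0.2  8.3] m [-0.01 -0.02  0.02] gap0.0483
a60 t24.12 p [ 0.5707 -0.1808  0.132 ] f [ 0.1 -0.4  8.6] m [ 0.08  0.04 -0.  ] gap0.0481
```

View pics/g7.png

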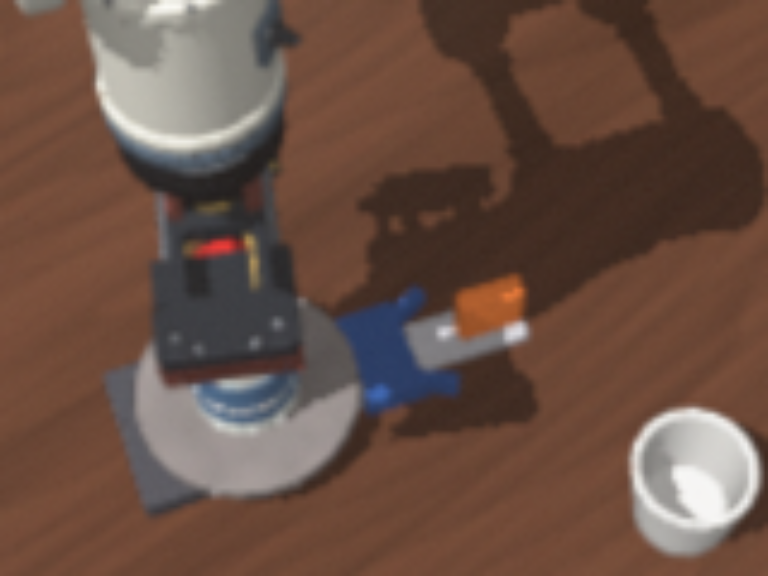

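Run:
```python
from r import *
c=[.5705,-.1808]
z=.132;ok=True
while z<.150:
    z+=.003; move_l(c+[z],.04); s=st("z%.3f"%z)
    if s["ft_force"][2]<-8: ok=False;print("stuck");break
if ok:
    move_l(c+[.2003],.06); hold(.4); st("up")
import cv2; d=get_image("top"); cv2.imwrite("pics/g8.png",cv2.resize(d["frame"][110:240,240:420],None,fx=4.4,fy=4.4))
d=get_image("scene"); np.savez("scene3.npz",**d); cv2.imwrite("pics/g9.png",cv2.resize(d["frame"][170:290,230:390],None,fx=4.8,fy=4.8))
```

```text
z0.135 t24.49 p [ 0.5708 -0.1809  0.1359] f [-1.6  1.9  5.5] m [ 0.04  0.15 -0.07] gap0.0478
z0.138 t24.74 p [ 0.5708 -0.1808  0.1383] f [0.4 0.2 3.8] m [ 0.02 -0.08  0.09] gap0.0483
z0.141 t24.99 p [ 0.5702 -0.1807  0.1401] f [ 0.3 -0.5 -0.5] m [ 0.02 -0.07  0.04] gap0.0485
z0.144 t25.24 p [ 0.5705 -0.1808  0.1438] f [-0.3 -0.7 -0.4] m [-0.11 -0.04 -0.01] gap0.0481
z0.147 t25.49 p [ 0.5706 -0.1808  0.1473] f [ 0.8 -0.4 -1.4] m [-0.07 -0.06  0.01] gap0.0480
z0.150 t25.74 p [ 0.5706 -0.1809  0.1504] f [ 0.2  0.6 -0.8] m [-0.02 -0.08  0.03] gap0.0480
up t27.13 p [ 0.5705 -0.1808  0.2002] f [ 0.2 -0.9  0.3] m [-0.07 -0.11 -0.01] gap0.0478
```

View pics/g9.png

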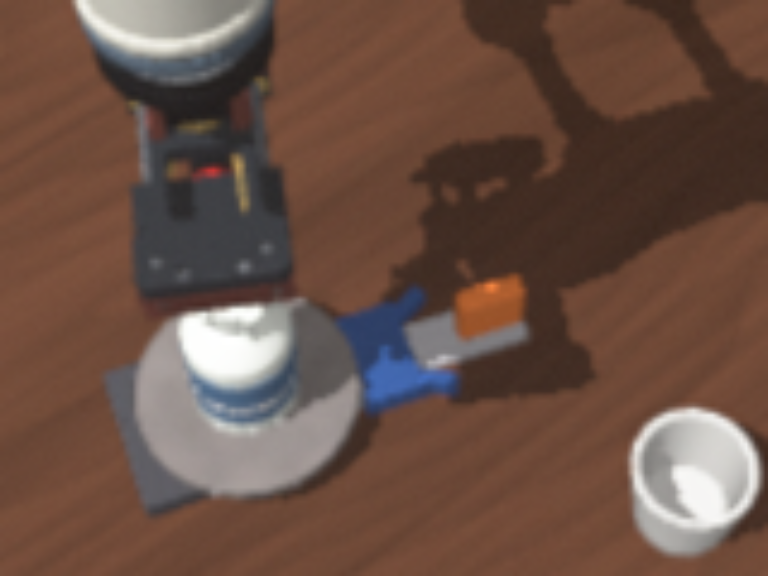

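View pics/g8.png

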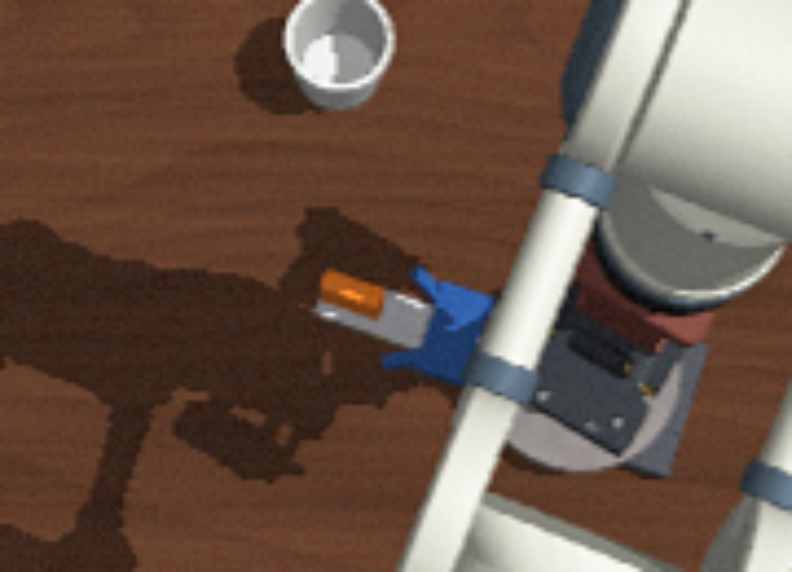

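The cap is off and still in the jaws (red at (208,170), gap 47.8 mm). The bottle is open, the key fin hasn't moved at (490,305), and the cup is untouched.

Run:
```python
from r import *
hold(.5); s=st("final"); print(abs(s["dq"]).max(), s["ee_rot"].round(3)); job_done()
```

```text
final t27.73 p [ 0.5705 -0.1808  0.2003] f [ 1.1  0.1 -0.3] m [-0.04 -0.01  0.04] gap0.0482
0.001754139946469091 [ 0.     0.866  0.5   -0.   ]
the job is handed in; nothing more can be done
```

The job is done and handed in at 27.7 s. The wheel is locked by the key, and the cap is off and held still above the open bottle.

- **Key:** I slid the large steel key with the orange fin into the slot until it met a firm stop at about x = −102 mm (nominal −103). I put the 1 mm difference down to measurement error. I eased the push and let go. Pictures after release and after the lift show the fin in the same place.
- **Cap:** I pressed it about 7 mm (9–11 N), turned it 60° anticlockwise with almost no torque, and lifted it straight off; the spring force was gone by the grasp height.
- **Last check:** By the tool height, the rim is about 5 cm above the bottle mouth. The jaw gap was 48 mm, the tool pointed straight down, and the arm was at rest.
- **Bystanders:** The cup looked unmoved in the last pictures. I did not check the bowl and jar again, but the arm never worked near them.
- **Disagreements:** The two camera views first gave slot directions about 3° apart, because each sees a different side of the rails. I settled on 72.3° from the edges, and the key went in with under 1 N of side force until it met the end stop.

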